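# Seat a machined block in the inspection fixture and snap the clamp lever shut

## Task

Push the loose aluminium block along its channel with the fingertips until it sits fully home against the end stop, while the clamp lever is still open. Then push the clamp lever over past its centre so that it snaps shut and its pad rests on the block. Only push and touch: do not lift the block, leave the other things on the desk where they are, and finish clear of everything.

Things in the scene. Friction and masses are not known exactly. Their poses are not given: they have to be found in the camera images.
- fixture: Fixed fixture on the desk, turned up to 0.4 rad, its -x side to the robot. Origin on the desk under the channel, z up. Dark steel plate, x -90 to 60, y -130 to 85 mm, top 12 mm up. The channel runs along y at x = 0: rails 10 mm wide, 43 mm apart inside, tops 22 mm up, y -125 to 55 mm; open at the -y end, closed at +y by the stop.
- stop (a point): Middle of the end stop's face that the block must meet: fixture x = 0, y = +45.5 mm, 27 mm above the desk. The stop is a steel bar 63 x 14 mm across the channel, top 34 mm above the desk. The block is pushed towards it in the fixture's +y direction.
- block: Loose aluminium block 40 (x) x 90 (y) x 30 (z) mm, 0.2 to 0.4 kg, two dark bore marks on top towards -y. Lies in the channel (1.5 mm play each side), axes as the fixture's. Origin: centre of its underside, 12 mm above the desk. Home when its +y end, 45 mm from the origin, meets the stop (origin at fixture y = 0 to 0.5 mm); starts 28 to 65 mm short. Sliding friction 1 to 5 N.
- lever (a joint): Over-centre clamp lever, rad, about the fixture's +y: grows as it swings from -x over the top to +x. 0: open, leaning 0.26 back past upright to -x, stable. 0.95: centre; below it springs back, above it snaps on. About 1.83: shut, level, pad pressing on the seated block. 1.95: end of travel, no block. Spring torque about 0.38 N m at 0 (5 N at 80 mm), falling to 0 at 0.95.
- lever_hinge (a point): Hinge axis on the lever's centre line: fixture x = -55, y = +20 mm, 55 mm above the desk, in a steel clamp post (36 x 44 mm, top 64 mm above the desk) beside the channel.
- lever_tip (a point): On the lever's centre line, 100 mm from the hinge, centre of the round end of its black grip. Straight steel bar 12 mm thick; the outer 37 mm is a grip 22 mm thick, ending 11 mm beyond this point. A rubber pad 18 mm wide stands 13 mm off the bar, 55 mm from the hinge, facing the block when shut. Open, this point is 152 mm above the desk, 26 mm to -x of the hinge.
- mug: White mug, 76 mm wide, 90 mm high, origin under its middle; not part of the job.
- gauge: Upright steel plug gauge, 28 mm wide below and 18 mm above, 75 mm high, origin under its middle; not part of the job.
- spare: Small aluminium part, 36 x 60 x 24 mm with a 12 mm high round boss, origin under its middle; not part of the job.
- caliper: Caliper lying flat, 200 mm long, up to 14 mm high, origin under the middle of its beam; not part of the job.

How it is judged:
On the way:
1. the block is home against the end stop (gap under 3 mm) while the lever is still open (y of block in the frame of fixture above -0.0025 m and value of joint lever below 0.4 rad), for 0.2 s.
At the end, for the whole second after the job is handed in: The block lies flat in its channel with less than 3 mm between it and the end stop; the lever has snapped shut (1.77 to 1.89 rad) with its pad resting on the block; all at rest (y of block in the frame of fixture between -0.0025 and 0.004 m and x of block in the frame of fixture between -0.004 and 0.004 m and angle between block's own z axis and vertical below 0.05 rad and height (world z) of block below 0.015 m and value of joint lever between 1.77 and 1.89 rad and linear speed of block below 0.01 m/s); the robot touches nothing.
It fails at once if the block is lifted more than 6 mm or tipped more than 0.2 rad (height (world z) of block above 0.018 m or angle between block's own z axis and vertical above 0.2 rad).
It fails at once if a bystander is moved more than 20 mm or tipped (distance of any of mug, gauge, spare, caliper from where it was at the start of the episode above 0.02 m or angle between any of mug, gauge's own z axis and vertical above 0.4 rad).
It also fails if it takes over 48 s, if anything falls off the work surface, if the arm or the gripper's body presses on something with over 40 N, if the wrist force passes 120 N, or if a joint passes its speed limit or range.

## Robot

A 7-joint arm with a two-finger parallel gripper is mounted at the origin on the work surface. World frame = base frame: x ahead of the robot, y to its left, z up, the work surface at z = 0. Lengths are in m, angles in rad, forces in N, time in s.
With the tool pointing down it reaches from about 0.425 to 0.95 m from the base axis. Payload 4.7 kg.
Tool frame: the origin (TCP) lies between the finger pads; the fingertips stand 25 mm ahead of it and the grasp point (between the pads) lies 6 mm ahead of it; z points along the fingers, y is the line along which they close (so a half turn about z gives the same grasp; the last joint's range is limited). The gripper opens to 85 mm and grips with 20 to 120 N. Pads are 22 mm wide; open, the fingers measure 114 mm over their backs; the gripper's body (76 mm by 85 mm) begins 54 mm behind the grasp point. The pads swing forward as they close: fully open they stand 13 mm farther back than shut.
Start: joints at [-0.029, 0.469, -0.049, 1.532, 0.024, 1.141, -0.082], TCP at [0.675, 0, 0.256] pointing down, gripper open.
Joint ranges: [-2.59, 2.59], [-0.33, 1.99], [-1.39, 1.29], [0.1, 2.45], [-1.04, 4.18], [0.21, 1.99], [-2.66, 2.66]. Speed limits (rad/s): [2.57, 2.57, 3.14, 3.14, 3.14, 3.14, 3.14].

## Interface

Orientations are given as a 3x3 rotation matrix whose columns are the frame's x, y, z axes.
In Python, from rig import * gives the robot as it stands. Calls block until the motion is done:
- movep(position, orientation): joint-space move of the TCP to a pose.
- move_l(position, attitude=None, feed=0.15, until_force=None): straight line of the TCP; attitude=None keeps the orientation; feed is the mean speed in m/s. With until_force (N) it stops when the force on the tool has changed by that much, and returns True; else False.
- move_joints(angles): joint-space move.
- command_gripper(opening, newtons=None): finger opening in m; newtons is the grip in N (None keeps the last); returns when the fingers have stopped.
- sleep(seconds).
- inverse_kinematics(position, orientation): joint angles nearest the present ones, or None.
- sense(): the state.
- camera(name): name is "scene" or "side" or "wrist"; returns (picture, depth): 480x640x3 uint8, red, green, blue; 480x640 float32, m along the optical axis (not along the pixel's ray), 0 where there is no reading.
- camera_params(name): a dict with "K" (3x3 intrinsics, pixels), "position" and "rotation" of the camera in the world; the wrist camera has in their place "tool_from_camera" (4x4, takes a point from camera to tool coordinates, whose origin is the TCP and whose axes are the flange's). Camera axes: x right, y down, z forward; pixel columns grow to the right and rows downward; lengths in m; the calibration is good to about 2 mm. A picture is of the moment at which its call begins: read the wrist's pose just before it. camera_params takes no time and is no camera call.
A pose or a line that the arm cannot do raises Unreachable and nothing moves.
- finish_job(): hands the job in; it is judged then, once.
The state is a dict: "time_s": time; "joint_pos": joint angles; "qd": joint speeds; "joint_efforts": joint torques, N m; "position": TCP position; "tcp_rot": TCP orientation; "wrist_force": force on the tool from outside, world axes, zero at the start; "ft_torque": the same for the moment, N m; "finger_gap": finger opening in m; "gripper_force": force on a finger pad.
Only numpy, scipy, OpenCV 4.12 (cv2) and the standard library are available. Lean on these libraries where they do the work, as an engineer would, in place of code of your own. Each camera call takes 0.05 s, during which the arm holds its last target. There are 200 camera calls.

## Working session

There is one attempt and no reset: what is moved stays moved. The work goes in short steps, each a Python script; the robot and the scene stay as the last script left them, time stands still between calls to the robot, and variables do not carry over. Pictures are saved under pics/ and viewed, at most 10 in all, crops included, and the job is handed in when it is done.

```bash
ls; mkdir -p pics; python3 - <<'E'
from rig import *
import cv2,numpy as np
for n in ("scene","side"):
    p,d=camera(n); cv2.imwrite(f"pics/{n}0.png",p[:,:,::-1]); np.save(f"pics/{n}0.npy",d); q=camera_params(n); print(n,q)
    np.savez(f"pics/{n}0.npz",p=p,d=d,**{k:np.array(v) for k,v in q.items()})
print(sense()["time_s"])
E
```

```text
pics
scene {'K': array([[516.93913138,   0.        , 321.11519763],
       [  0.        , 516.93913138, 236.83704148],
       [  0.        ,   0.        ,   1.        ]]), 'position': array([1.05836083, 0.23314652, 0.87011245]), 'rotation': array([[-0.32426896,  0.82081953, -0.47021798],
       [ 0.94593411,  0.28537305, -0.15417805],
       [ 0.00763518, -0.49479039, -0.86897881]])}
side {'K': array([[534.48413064,   0.        , 321.67955779],
       [  0.        , 534.48413064, 239.09135924],
       [  0.        ,   0.        ,   1.        ]]), 'position': array([ 0.44320804, -0.52838782,  0.64485116]), 'rotation': array([[ 0.94354889, -0.21450748,  0.25239262],
       [-0.33108766, -0.58818304,  0.73784936],
       [-0.00982115, -0.77976102, -0.62600023]])}
0.1
```

View pics/scene0.png

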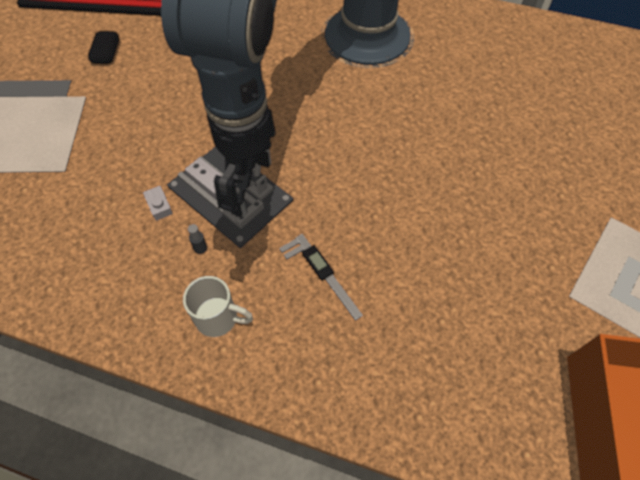

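View pics/side0.png

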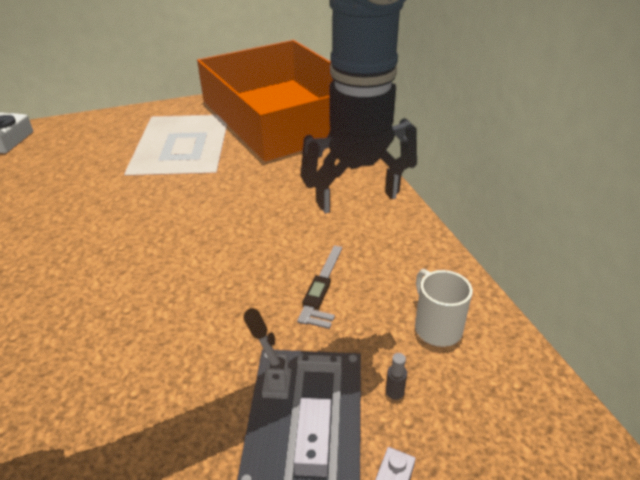

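The side view shows the fixture at the bottom: grip end at about (254,316), block at about (313,435) with bores at the near end, gauge at (397,378), spare at (397,465). I'll enlarge both views.

```bash
python3 - <<'E'
import cv2
a=cv2.imread("pics/side0.png")[300:480,230:420]; cv2.imwrite("pics/c1.png",cv2.resize(a,None,fx=3.3,fy=3.3,interpolation=cv2.INTER_CUBIC)[:600])
a=cv2.imread("pics/scene0.png")[135:250,140:300]; cv2.imwrite("pics/c2.png",cv2.resize(a,None,fx=5,fy=5,interpolation=cv2.INTER_CUBIC))
E
```

```text
(no output)
```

View pics/c1.png

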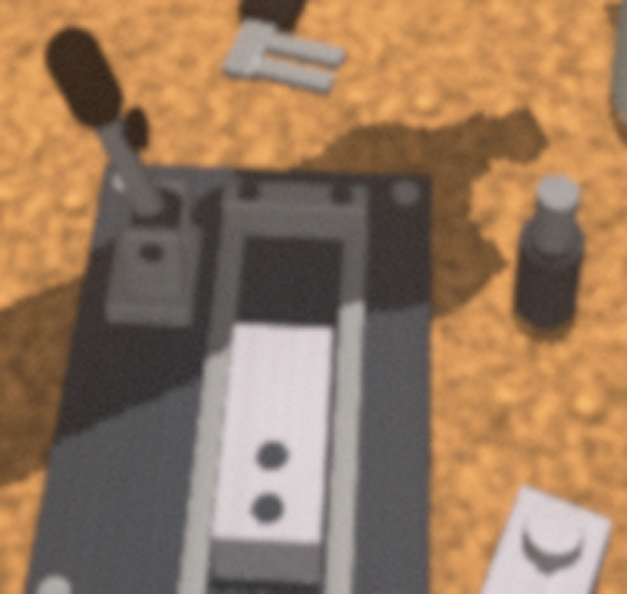

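View pics/c2.png

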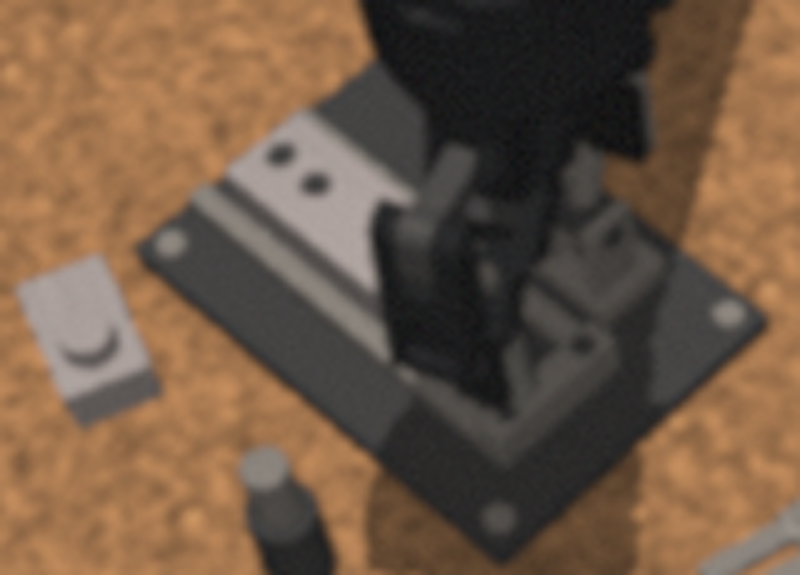

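Crops: plate corners clear in both views — side c1 (431,178),(108,166); scene c2 (138,245),(503,562),(766,322). The block top spans c1 (235,324),(332,327),(320,543),(215,540); the grip end is centred about (74,53). I'll fit the pose to these.

```bash
cat > fit.py <<'E'
import numpy as np
from scipy.optimize import least_squares
C={n:np.load(f"pics/{n}0.npz") for n in("scene","side")}
def proj(n,P):
    c=C[n]; q=c["rotation"].T@(P-c["position"]); q=c["K"]@q; return q[:2]/q[2]
s=lambda u,v:(230+u/3.3,300+v/3.3)
t=lambda u,v:(140+u/5,135+v/5)
obs=[("side",s(431,178),(60,85,12),0),("side",s(108,166),(-90,85,12),0),("scene",t(138,245),(60,-130,12),0),
("scene",t(503,562),(60,85,12),0),("scene",t(766,322),(-90,85,12),0),
("side",s(235,324),(-20,45,42),1),("side",s(332,327),(20,45,42),1),("side",s(320,543),(20,-45,42),1),("side",s(215,540),(-20,-45,42),1),
("scene",t(228,170),(20,-45,42),1),("scene",t(310,108),(-20,-45,42),1),("side",s(74,53),(-81,20,152),0)]
def W(p,l,b=0):
    c,si=np.cos(p[2]),np.sin(p[2]); x,y,z=np.array(l)/1e3; y=y+b*p[3]
    return np.array([p[0]+c*x-si*y,p[1]+si*x+c*y,z])
f=lambda p:np.concatenate([proj(n,W(p,l,b))-np.array(uv) for n,uv,l,b in obs])
r=least_squares(f,[0.6,-0.1,0,-0.05],loss="soft_l1")
if __name__=="__main__":
    print(r.x); print(f(r.x).reshape(-1,2).round(1))
    for l in [(0,45.5,27),(-55,20,55),(-81,20,152)]: print(W(r.x,l))
    # bystanders: depth at pixels
    for n,u,v in [("side",397,362),("side",397,460),("side",442,280),("side",318,318),("scene",157,201),("side",255,318),("side",313,420)]:
        c=C[n]; z=c["d"][v,u]; q=np.linalg.inv(c["K"])@[u,v,1]*z; print(n,u,v,(c["rotation"]@q+c["position"]).round(3))
E
python3 fit.py
```

```text
[ 0.57614456 -0.11296964 -0.40278815 -0.0644522 ]
[[ 0.9 -1.5]
 [-0.7 -2.3]
 [-1.9 -0.2]
 [-1.4 -0.9]
 [ 0.8 -1.8]
 [-0.4 -0.5]
 [ 0.6  0.1]
 [ 0.3  0.1]
 [-1.6 -1. ]
 [-1.3 -0.5]
 [-2.5  0.1]
 [-0.1 -0. ]]
[ 0.59397988 -0.07111092  0.027     ]
[ 0.53338582 -0.07301103  0.055     ]
[ 0.50946656 -0.06281943  0.152     ]
side 397 362 [ 0.681 -0.135  0.074]
side 397 460 [ 0.634 -0.24   0.034]
side 442 280 [ 0.817 -0.013  0.072]
side 318 318 [ 0.63  0.04 -0.  ]
scene 157 201 [ 0.635 -0.24   0.034]
side 255 318 [ 0.511 -0.072  0.157]
side 313 420 [ 0.555 -0.159  0.041]
```

```bash
cat > h.py <<'E'
from rig import *
import numpy as np
from fit import r,W
P=r.x
def w(x,y,z): return W(P,(x,y,z))   # fixture mm -> world m
c,s=np.cos(P[2]),np.sin(P[2])
fx=np.array([c,s,0]); fy=np.array([-s,c,0]); dn=np.array([0,0,-1.])
def R(sg): y=sg*fx; return np.column_stack([np.cross(y,dn),y,dn])
def loc(p): d=np.array(p)-w(0,0,0); return np.array([d@fx,d@fy,d[2]])*1e3
E
python3 - <<'E'
from h import *
print(sense()["tcp_rot"].round(2)); print(camera_params("wrist")["tool_from_camera"].round(3))
yb=P[3]*1e3-45
for sg in(1,-1):
  print(sg,[None if q is None else np.round(q,2) for q in (inverse_kinematics(w(*p),R(sg)) for p in [(0,yb-19,250),(0,yb-19,40),(0,-50,50),(-137,20,160),(30,20,135)])])
E
```

```text
[[ 0.  1. -0.]
 [ 1. -0. -0.]
 [-0. -0. -1.]]
[[ 0.    -0.954 -0.299  0.076]
 [ 1.     0.    -0.    -0.001]
 [ 0.    -0.299  0.954 -0.118]
 [ 0.     0.     0.     1.   ]]
1 [array([ 0.27,  0.31,  0.09,  1.79, -0.03,  1.04, -0.03]), array([ 0.3 ,  0.58,  0.05,  1.95, -0.05,  0.62, -0.02]), array([ 0.17,  0.57,  0.04,  1.93, -0.04,  0.64, -0.16]), array([-0.02,  0.24,  0.02,  2.13, -0.01,  0.77, -0.4 ]), array([ 0.07,  0.5 ,  0.05,  1.79, -0.03,  0.85, -0.27])]
-1 [array([ 1.16,  0.58, -1.17,  1.74,  0.57,  1.21,  2.58]), array([ 0.75,  0.65, -0.55,  1.92,  0.5 ,  0.71,  2.64]), array([ 0.63,  0.64, -0.57,  1.91,  0.5 ,  0.74,  2.51]), array([ 0.53,  0.3 , -0.62,  2.1 ,  0.24,  0.81,  2.5 ]), array([ 0.54,  0.58, -0.61,  1.76,  0.4 ,  0.93,  2.5 ])]
```

```bash
cat >> h.py <<'E'
RP=np.column_stack([fx,np.cross(dn,fx),dn])   # tool x = fixture x, camera away from the lever
E
python3 - <<'E'
from h import *
yb=P[3]*1e3-45
print(yb,RP.round(2))
for p in [(0,yb-20,250),(0,yb-20,40),(0,-50,50)]: print(inverse_kinematics(w(*p),RP))
command_gripper(0.0)
movep(w(0,yb-20,250),RP)
move_l(w(0,yb-20,75),feed=0.12)
print(sense()["time_s"],sense()["wrist_force"],sense()["finger_gap"])
hit=move_l(w(0,yb-20,34),feed=0.02,until_force=5)
st=sense(); print(hit,loc(st["position"]),st["wrist_force"],st["time_s"])
E
```

```text
-109.45219909021444 [[ 0.92 -0.39  0.  ]
 [-0.39 -0.92  0.  ]
 [ 0.   -0.   -1.  ]]
[ 0.01274328  0.32204226  0.41870265  1.80581    -0.1493539   1.04477037
 -1.48598592]
[ 0.09275449  0.59963784  0.33321329  1.96191274 -0.31846024  0.63048334
 -1.34225306]
[-0.04143826  0.58783896  0.32990825  1.94752539 -0.30000005  0.65344596
 -1.49659201]
3.7417 [-0.23654553 -0.39295194  0.18682258] -0.0001739052824105228
True [ 8.30097494e-03 -1.29404625e+02  3.71198926e+01] [-2.10921305  0.17413978  5.59248486] 5.4333
```

```bash
python3 - <<'E'
from h import *
yb=P[3]*1e3-45
move_l(w(0,yb-20,44),feed=0.05)
f0=sense()["wrist_force"]
hit=move_l(w(0,-50,44),feed=0.03,until_force=14)
st=sense(); print(hit,loc(st["position"]),st["wrist_force"]-f0,st["time_s"])
p,d=camera("side"); import cv2; cv2.imwrite("pics/s1.png",cv2.resize(p[300:480,230:430,::-1],None,fx=3.3,fy=3.3,interpolation=cv2.INTER_CUBIC))
E
```

```text
True [ -0.27800286 -58.33138534  43.73485623] [ 0.48303101 -0.76118585 -0.13336333] 8.1417
```

View pics/s1.png

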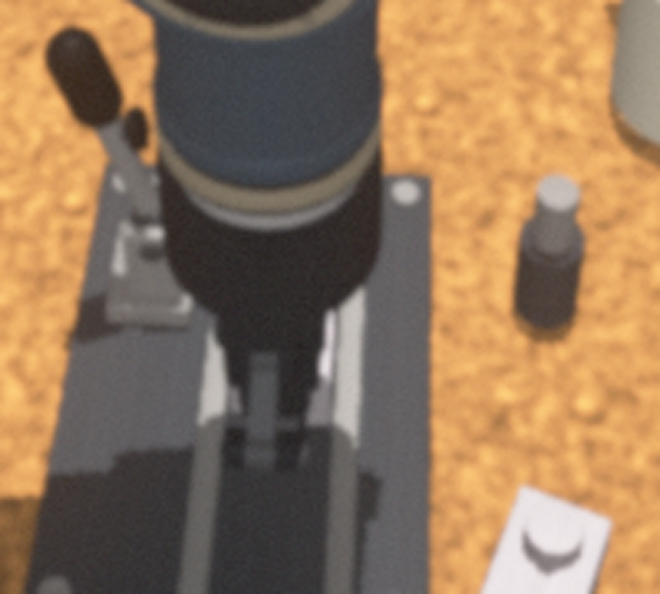

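Lever still open (grip end at about (74,53) as before), and the pushing finger is at y ≈ -58, consistent with home. I'll press once more to confirm, then retreat and check.

```bash
python3 - <<'E'
from h import *
import cv2
f0=sense()["wrist_force"]
hit=move_l(w(0,-46,44),feed=0.015,until_force=14)
st=sense(); print(hit,loc(st["position"]),(st["wrist_force"]-f0)@fy,st["time_s"])
sleep(0.3); st=sense();print(loc(st["position"]),(st["wrist_force"]-f0)@fy)
move_l(w(0,-75,44),feed=0.06)
move_l(w(0,-85,245),feed=0.2)
movep(w(-145,20,245),R(1))
p,d=camera("side"); cv2.imwrite("pics/s2.png",cv2.resize(p[300:480,230:420,::-1],None,fx=3.3,fy=3.3,interpolation=cv2.INTER_CUBIC)); np.save("pics/s2.npy",d)
print(sense()["time_s"])
E
```

```text
True [ -0.80232409 -58.29082631  43.321418  ] -0.36447749863852086 8.7167
[ -0.99481448 -58.37023227  43.05920304] -0.10455518719703288
11.7417
```

View pics/s2.png

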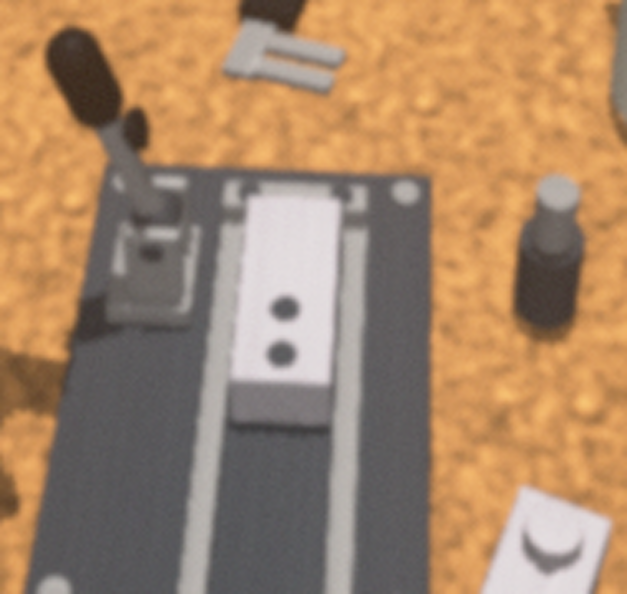

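Block's far edge is now at v≈193, over the stop face; the lever is open and the bystanders are unmoved. Now the lever.

```bash
python3 - <<'E'
from h import *
import cv2
from fit import proj
print([((proj("side",W(P,(x,y,42)))-[230,300])*3.3).round(0) for x,y in [(-20,45.5),(20,45.5),(20,-44.5),(-20,-44.5)]])
move_l(w(-145,20,163),feed=0.15)
f0=sense()["wrist_force"]
for x,z in [(-80,163),(-46,161),(-16,147),(-2,133)]:
    h=move_l(w(x,20,z),feed=0.08,until_force=30)
    st=sense(); print(h,loc(st["position"]).round(1),(st["wrist_force"]-f0).round(1),st["time_s"])
    if h: break
move_l(w(-20,20,200),feed=0.15); move_l(w(-100,20,250),feed=0.2)
movep(w(-145,20,250),R(1))
p,d=camera("side"); cv2.imwrite("pics/s3.png",cv2.resize(p[300:480,230:420,::-1],None,fx=3.3,fy=3.3,interpolation=cv2.INTER_CUBIC)); print(sense()["time_s"])
E
```

```text
[array([248., 192.]), array([342., 197.]), array([331., 383.]), array([228., 378.])]
False [-80.5  20.  162.8] [-3.7  0.1  2.7] 13.4083
False [-45.7  19.9 161. ] [-1.9  0.2  1.2] 13.9833
False [-15.7  19.9 146.5] [-1.1 -0.5  1.4] 14.55
False [ -2.   19.8 132.4] [ 0.4 -0.4  1.6] 14.95
16.5417
```

View pics/s3.png

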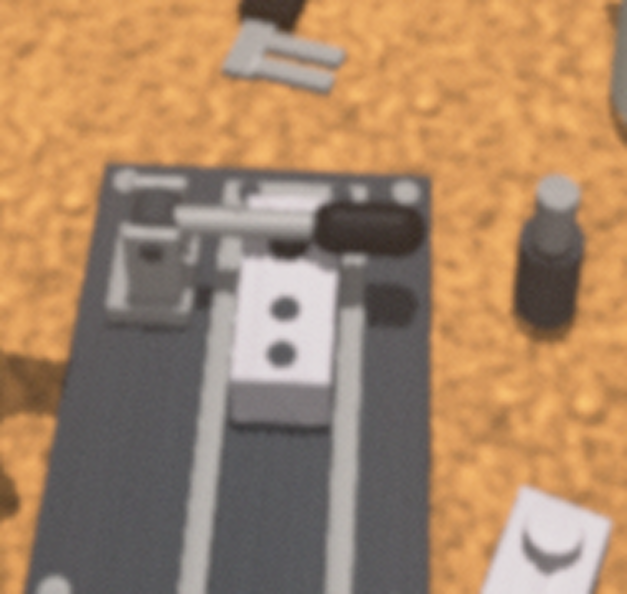

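The lever is shut and level across the block (grip end at about (412,228)), and the block's corners match the predicted home position to a pixel or two.

```bash
python3 - <<'E'
from rig import *
print(finish_job())
E
```

```text
the job is handed in; nothing more can be done
None
```

The block was pushed home against the stop with the lever open, the lever then snapped shut with its pad on the block, and the job was handed in at about 17 s with the arm clear and the gauge, spare and caliper not visibly moved; the mug is only partly in the last picture, and no verdict was returned.

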